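Set the grinder's infeed drum to 5

ROBOT

A 6-joint arm with a two-finger parallel gripper is mounted at the origin on the work surface. World frame = base frame: x ahead of the robot, y to its left, z up, the work surface at z = 0. Lengths are in m, angles in degrees, forces in N, time in s.
With the tool pointing down it reaches from about 0.4 to 0.825 m from the base axis. Payload 7 kg.
Tool frame: the origin (TCP) lies at the very end of the fingers, on their centre line; the grasp point (between the pads) lies 19 mm behind it; x points along the fingers, z is the direction in which the jaws open and shut, and the axes are right-handed (so a half turn about x gives the same grasp; the last joint's range is limited). The gripper opens to 88 mm and grips with 3 to 60 N. Pads are 19 mm wide; open, the fingers measure 130 mm over their backs; the gripper's body (78 mm by 193 mm) begins 47 mm behind the grasp point.
Start: joints at [16.507, 20.546, 0.682, 0, -70.136, -16.507], TCP at [0.675, -0, 0.197] pointing down, gripper open.
Joint ranges: [-176.03, 176.03], [-82.01, 121.73], [-58.28, 71.71], [-173.87, 95.51], [-174.79, -0.11], [-173.66, 173.66]. Speed limits (degrees/s): [136.94, 136.94, 172.46, 180, 180, 180].

INTERFACE

Orientations are given as [roll, pitch, yaw] about the fixed x, y, z axes, in that order (R = Rz(yaw) Ry(pitch) Rx(roll)).
In Python, from plant import * gives the robot as it stands.
- The arm moves only by the tool arm_command, never from a script. Its argument "commands" is one flat list of numbers, 5 for each row, row after row: the shift along the tool's x, y, z in mm, then the turn about the tool's x in degrees, then the opening in per cent of the stroke, from 0 (shut) to 100 (fully open). A call has 1 to 5 rows; each row shifts and turns the pose as measured when the row begins, along the tool's axes as they then stand; what a row does not reach is not made up. A row lasts 1/8 s, in which the tool goes at most 62.5 mm and 10.7 degrees, less where a joint would pass 70% of its speed; a pose out of reach is approached as far as the arm can. A call is refused whole if a number of a shift passes 62.5 or a number of a turn 10.7, either way. A call with a gripper value outside its range is refused whole. The fingers move at their own pace and stop on an object; the grip force is fixed at half the most. Time passes only in rows, so rows that do not move let the fingers close. It gives the time, the measured TCP pose, the force and the opening at its end, in the units of the state.
- get_obs(): the state, without advancing time (a new reading comes with each control period).
- snapshot(name): name is "scene" or "side" or "wrist"; returns a dict with "frame" (480x640x3 uint8, blue, green, red), "fov_y" (degrees; the focal length in pixels is half the picture's height over the tangent of half this angle, whatever the lens; pixels are square), "cx", "cy" (the principal point, pixels), "world_to_cam" (4x4, takes a point from world to camera coordinates). Camera axes: x right, y up, looking along -z (the intrinsics and any distortion apply to the point x, -y, -z); pixel columns grow to the right and rows downward; lengths in m; the calibration is good to about 2 mm. A picture is of the moment at which its call begins. There is no depth.
- close_job(): hands the job in, once; it reports no verdict.
The state is a dict: "clock": time; "joint_pos": joint angles; "qvel": joint speeds; "tau": joint torques, N m; "tool_pos": TCP position; "orientation": TCP orientation; "force": force on the tool from outside, world axes, zero at the start; "moment": the same for the moment, N m; "opening": finger opening in m.
Only numpy, scipy, OpenCV 4.12 (cv2) and the standard library are available. Lean on these libraries where they do the work, as an engineer would, in place of code of your own. Each camera call takes 0.05 s, during which the arm holds its last target. There are 200 camera calls.

TASK

Set the belt grinder's infeed unit to 5: slide its dust shutter fully open, roll the drum under it with the fingertips until the 5 stands in the middle of the little window, and slide the shutter fully closed again. Press the sprung drum just firmly enough that it turns with your fingers, never hard (its bearings take 18 N at most), and leave the bar, the star knob and the square where they lie.

Things in the scene. Friction and masses are not known exactly. Their poses are not given: they have to be found in the camera images.
- unit: infeed setting unit: grey cast box bolted to the bench, 130 (x) x 230 (y, -130 to +100) x 130 mm high, foot flanges out to x = -85 and +85 mm. Origin on the bench under the middle of the finger slot; x points away from the robot at yaw 0, y along the drum's axle, z up. The finger slot in its top, over the drum, is 100 (x) x 84 mm (y, -42 to +42); the number window is to its +y side.
- drum_top (a point): point fixed to the unit 112 mm above the bench: nominal top of the drum (radius 45 mm, axle along y) at the middle of its rubber part, y -41 to +41 mm. The real drum sits up to 13 mm higher or lower, unmeasured, differing each time: find it by touch. Its axle is sprung: it gives 1 mm per 7 N pressed, up to 8 mm, and comes back. More than 18 N contact force in all spoils it.
- window (a point): centre of the number window in the unit's top, 44 (x) x 36 mm (y), at (0, +68, 130) mm in the unit's frame. The white numbers on the drum below it are 0 to 7, 24 mm high, 15 mm wide, with the top of each figure to the unit's +x.
- tab (a point): centre of the shutter's finger tab, an upright dark steel block 40 (x) x 12 (y) x 30 mm high on the middle of the steel shutter plate (118 x 84 x 3 mm, upper face 134 mm above the bench); this centre is 149 mm above the bench, the tab's top 164 mm. It can be pushed from either side or pinched from above; about 3 N moves it.
- shutter (a joint): travel of the shutter, m: 0 fully closed (plate over the finger slot, tab at the unit's y = 0) to 0.085 fully open (plate and tab moved to the unit's -y side), with a stop at both ends; it stays where it is left
- drum (a joint): angle of the drum, rad: number n is mid-window at n x 0.785 (5 at 3.927; 35 mm of rim per number). A fingertip dragged over its top to the unit's +x turns it up. Stops at -0.2 and 5.7. It is braked: 6 N along the rim turns it and it stays where left; pressed lighter than about 8 N, a finger slips on it. The ribs are only drawn, the rubber is smooth.
- flat_bar: loose copper bar, 160 (x) x 20 x 8 mm, lying on the bench; origin at the centre of its underside; leave alone
- star_knob: loose black star knob, about 46 mm across, 22 mm high, with a steel stud up to 40 mm; origin at the centre of its underside; leave alone
- square: loose steel try square: stock 90 (x) x 18 x 14 mm, thin blade 60 mm along +y from one end; origin under the middle of the stock; leave alone

How it is judged (in metres and radians):
On the way, in this order (a step that is already met when the one before it is completed fails the run):
1. the shutter has been slid fully open (value of joint shutter above 0.078 m), for 0.2 s.
2. with the shutter open, the 5 has been rolled to the middle of the window (value of joint drum between 3.777 and 4.077 rad and value of joint shutter above 0.06 m), for 0.3 s.
At the end, for the whole second after the job is handed in: the 5 stands still in the middle of the window (drum angle 3.927 within 0.15 rad, about 7 mm of rim) and the shutter is closed to within 5 mm of its stop (value of joint drum between 3.777 and 4.077 rad and value of joint shutter below 0.005 m and velocity of joint drum between -0.05 and 0.05 rad/s); the robot touches nothing.
It fails at once if the drum is pressed with more than 18 N (contact force between drum and anything else above 18 N).
It fails at once if the flat bar is moved more than 15 mm (distance of flat_bar from where it was at the start of the episode above 0.015 m).
It fails at once if the star knob is moved more than 15 mm (distance of star_knob from where it was at the start of the episode above 0.015 m).
It fails at once if the square is moved more than 15 mm (distance of square from where it was at the start of the episode above 0.015 m).
It also fails if it takes over 69 s, if anything falls off the work surface, if the arm or the gripper's body presses on something with over 40 N, if the wrist force passes 120 N, or if a joint passes its speed limit or range.

## Working session

There is one attempt and no reset: what is moved stays moved. The work goes in short steps, Python scripts to look and compute and a tool call to move; the robot and the scene stay as the last step left them, time stands still between calls to the robot, and variables do not carry over. Pictures are saved under pics/ and viewed, about 8 in all and at most 12, crops included, and the job is handed in when it is done.

Besides the shell and the picture viewer there is one more tool, called after "Call:" by a JSON object that holds its "op" and its "data", one argument or row to a line. arm_command: Moves the arm, as the interface text tells. Its arguments: {"type":"object","properties":{"commands":{"type":"array"}},"required":["commands"]}

```bash
mkdir -p pics; python3 - <<'E'
from plant import *
import cv2,numpy as np
o=get_obs();print(o)
for n in("scene","side"):
    s=snapshot(n);cv2.imwrite(f"pics/{n}0.png",s["frame"]);print(n,s["fov_y"],s["cx"],s["cy"],s["world_to_cam"].tolist() if hasattr(s["world_to_cam"],'tolist') else s["world_to_cam"],s.keys())
E
```

```text
{'clock': 0.0, 'joint_pos': array([ 1.65048656e+01,  2.05906931e+01,  6.33449527e-01, -2.06221948e-02,
       -7.01389444e+01, -1.65059560e+01]), 'qvel': array([-0.01544861, -0.05395628, -0.06786436,  0.04907769,  0.01405272,
       -0.01850382]), 'tau': array([-8.00930356e-04, -5.82726967e+01,  2.93058443e+01,  6.99745238e+00,
        6.93249181e-03, -2.06530804e-04]), 'tool_pos': array([ 6.74435234e-01, -5.96503443e-05,  1.96227100e-01]), 'orientation': array([   5.11245777,   89.90187712, -174.8956551 ]), 'force': array([-0.87280336,  0.57040364,  0.24573044]), 'moment': array([-0.04124684, -0.0102361 ,  0.01973706]), 'opening': 0.08747099699879997}
scene 47.01191959038329 313.9880506878935 244.02452524687254 [[-0.11935502234852291, 0.9928427621658422, -0.004198601562921769, 0.0475135637526212], [-0.857377906462369, -0.10093577542579711, 0.50469306984483, 0.42262014681331206], [0.5006570724062418, 0.06383744084856181, 0.8632886406037771, -1.4030884808793869], [0.0, 0.0, 0.0, 1.0]] dict_keys(['frame', 'fov_y', 'cx', 'cy', 'world_to_cam'])
side 53.62756817510646 320.5684234259349 236.12452378612355 [[-0.93934382852178, -0.34293554249360714, -0.005327805613999593, 0.5114374603743859], [0.24776136532287904, -0.6892275844967051, 0.6808668317829709, -0.19516298651135014], [-0.23716550691740163, 0.6382480320874111, 0.7323878561699115, -0.8003673120246485], [0.0, 0.0, 0.0, 1.0]] dict_keys(['frame', 'fov_y', 'cx', 'cy', 'world_to_cam'])
```

View pics/scene0.png

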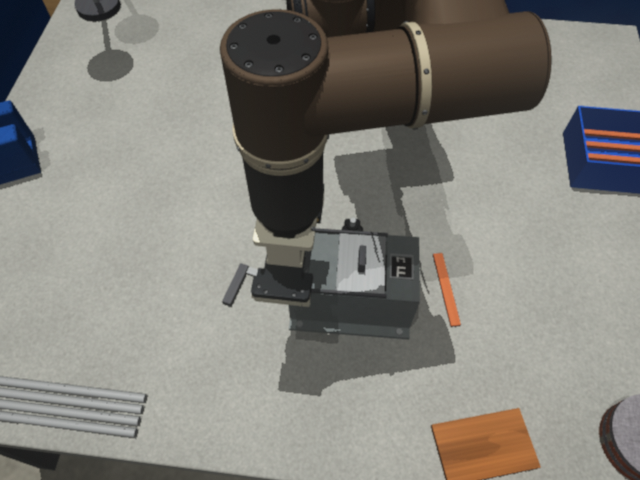

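View pics/side0.png

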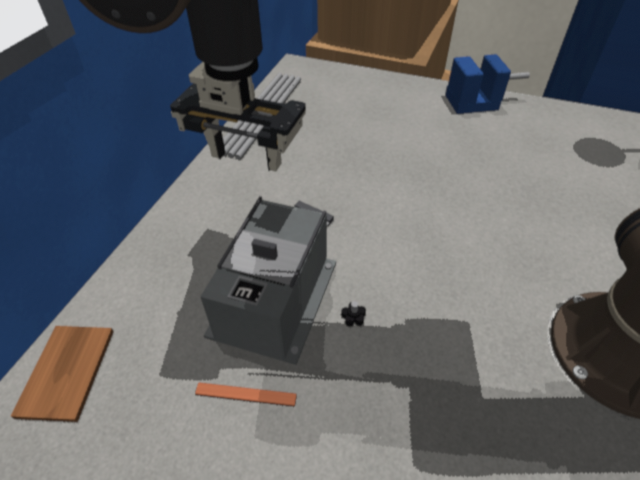

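Scene view: the unit sits at about px (355,280), tab at about (362,259), window at (401,267), bar to its right (447,290), square to its left (238,283). Side view: the tab is at (264,248), window at (246,291), knob at (353,314). I'll zoom in for precise points.

```bash
python3 - <<'E'
import cv2,numpy as np
a=cv2.imread("pics/scene0.png")[215:345,280:440];b=cv2.imread("pics/side0.png")[190:350,190:350]
a=cv2.resize(a,(492,400),interpolation=cv2.INTER_CUBIC);b=cv2.resize(b,(300,300),interpolation=cv2.INTER_CUBIC)
c=np.zeros((400,800,3),np.uint8);c[:,:492]=a;c[:300,500:800]=b
cv2.imwrite("pics/z0.png",c)
E
```

```text
(no output)
```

View pics/z0.png

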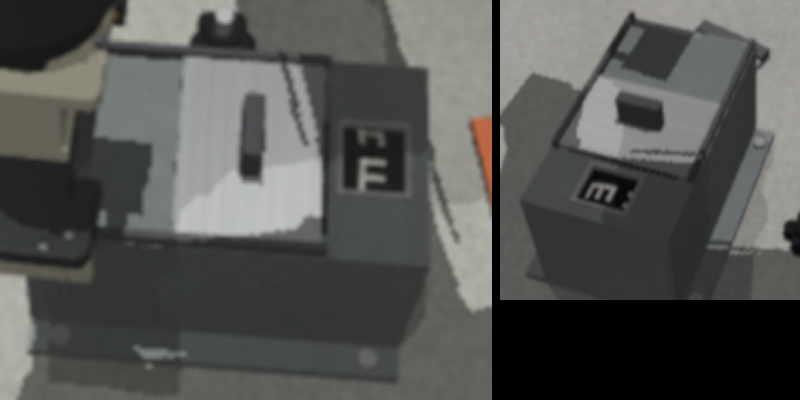

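```bash
cat > h.py <<'E'
from plant import *
import cv2,numpy as np
def ray(s,u,v,z):
    f=240/np.tan(np.radians(s["fov_y"]/2));M=np.array(s["world_to_cam"]);R,t=M[:3,:3],M[:3,3]
    c=-R.T@t;d=R.T@np.array([(u-s["cx"])/f,-(v-s["cy"])/f,-1]);return c+d*(z-c[2])/d[2]
def proj(s,p):
    f=240/np.tan(np.radians(s["fov_y"]/2));M=np.array(s["world_to_cam"]);q=M[:3,:3]@np.asarray(p)+M[:3,3]
    return np.array([s["cx"]+f*q[0]/-q[2],s["cy"]-f*q[1]/-q[2]])
E
python3 - <<'E'
from h import *
s=snapshot("scene");d=snapshot("side")
k=492/160
for n,(u,v) in dict(c1=(343,122),c2=(408,128),c3=(408,195),c4=(340,188),far=(428,68),near=(425,263)).items():
    print(n,ray(s,280+u/k,215+v/k,.13).round(4))
w=300/160
for n,(u,v) in dict(c1=(588,165),c2=(644,178),c3=(626,216),c4=(570,205),BL=(524,200),BR=(668,238)).items():
    print('side',n,ray(d,190+(u-500)/w,190+v/w,.13).round(4))
E
```

```text
c1 [0.5727 0.1622 0.13  ]
c2 [0.5723 0.2001 0.13  ]
c3 [0.6162 0.2014 0.13  ]
c4 [0.6163 0.1626 0.13  ]
far [0.5299 0.2107 0.13  ]
near [0.6577 0.2121 0.13  ]
side c1 [0.6236 0.1651 0.13  ]
side c2 [0.5737 0.1616 0.13  ]
side c3 [0.5715 0.2011 0.13  ]
side c4 [0.6187 0.2067 0.13  ]
side BL [0.6563 0.215  0.13  ]
side BR [0.5316 0.2087 0.13  ]
```

The unit's origin is at about (0.595, 0.113) with yaw about 1°. Tool z is world -x and tool y is world -y. I'll shut the fingers and move over the plate on the +y side of the tab.

Call:
{"op": "arm_command", "data": {
  "commands": [0, -28, 16, 0, 0, 0, -28, 16, 0, 0, 0, -28, 16, 0, 0, 0, -28, 16, 0, 0, 0, -28, 16, 0, 0]
}}

```text
clock: 0.82
tool_pos: [0.5926, 0.1417, 0.1947]
orientation: [16.4, 89.8, -163.9]
force: [0.3, 0.9, -0.6]
opening: 0.0431
```

Call:
{"op": "arm_command", "data": {
  "commands": [0, 0, 0, 0, 0, 0, 0, 0, 0, 0, 15, 0, 0, 0, 0, 20, 0, 0, 0, 0, 13, 0, 0, 0, 0]
}}

```text
clock: 1.45
tool_pos: [0.5925, 0.1414, 0.144]
orientation: [8.0, 89.8, -172.2]
force: [0.3, 0.3, 0.4]
opening: 0.0004
```

```bash
python3 - <<'E'
from h import *
print(get_obs()["force"],get_obs()["tool_pos"])
s=snapshot("scene")["frame"][200:350,260:460];w=snapshot("wrist")["frame"]
c=np.zeros((480,800,3),np.uint8);c[:,:480]=cv2.resize(w,(480,360)).repeat(1,0) if 0 else 0
c[:360,:480]=cv2.resize(w,(480,360));c[:240,480:]=cv2.resize(s,(320,240),interpolation=cv2.INTER_CUBIC)
cv2.imwrite("pics/z1.png",c)
E
```

```text
[0.33418154 0.33176899 0.39568   ] [0.59245187 0.1413707  0.14402161]
```

View pics/z1.png

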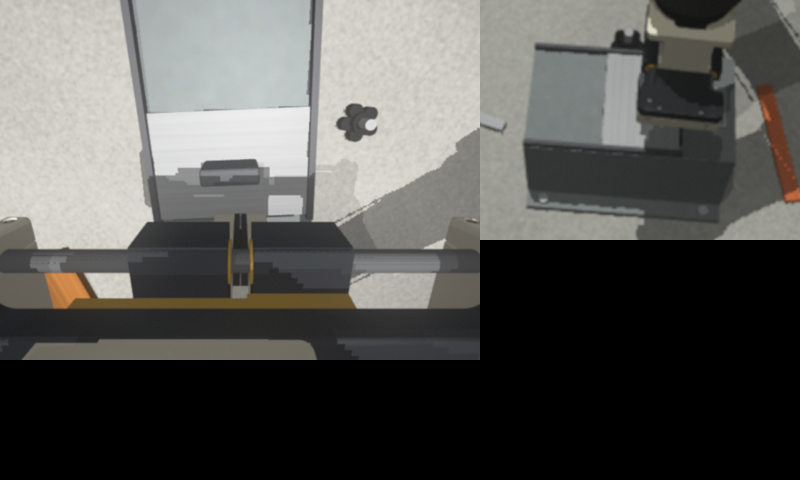

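The wrist view shows the tab at (230,172), right ahead of the shut fingers at (240,255), and the knob well to the side. I'll push towards -y.

Call:
{"op": "arm_command", "data": {
  "commands": [0, 15, 0, 0, 0, 0, 20, 0, 0, 0, 0, 20, 0, 0, 0, 0, 20, 0, 0, 0, 0, 16, 0, 0, 0]
}}

```text
clock: 2.17
tool_pos: [0.5923, 0.044, 0.1453]
orientation: [19.7, 89.8, -160.6]
force: [-1.1, 0.0, 0.2]
opening: 0.0007
```

Call:
{"op": "arm_command", "data": {
  "commands": [0, 4, 0, 0, 0, 0, 2, 0, 0, 0]
}}

```text
clock: 2.42
tool_pos: [0.5924, 0.0361, 0.1456]
orientation: [17.7, 89.9, -162.7]
force: [0.4, 0.1, -0.2]
opening: 0.0004
```

Call:
{"op": "arm_command", "data": {
  "commands": [0, 3, 0, 0, 0, 0, 3, 0, 0, 0]
}}

```text
clock: 2.68
tool_pos: [0.5925, 0.0305, 0.1455]
orientation: [16.8, 89.9, -163.5]
force: [-0.1, -0.9, 0.1]
opening: 0.0005
```

```bash
python3 - <<'E'
from h import *
s=snapshot("scene")["frame"][200:350,260:460];w=snapshot("wrist")["frame"]
c=np.zeros((480,800,3),np.uint8)
c[:360,:480]=cv2.resize(w,(480,360));c[:240,480:]=cv2.resize(s,(320,240),interpolation=cv2.INTER_CUBIC)
d=snapshot("side")["frame"][190:350,170:370];c[240:,480:]=cv2.resize(d,(320,240),interpolation=cv2.INTER_CUBIC)
cv2.imwrite("pics/z2.png",c)
E
```

```text
(no output)
```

View pics/z2.png

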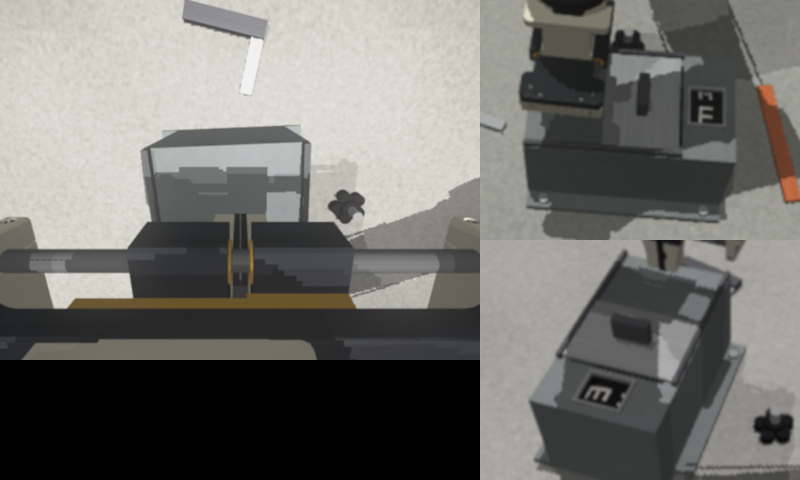

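```bash
python3 - <<'E'
from h import *
o=get_obs();p=o["tool_pos"];print(p,o["orientation"])
for n in("scene","side"):
    s=snapshot(n);print(n,"tcp",proj(s,p),"tab@closed",proj(s,[.595,.113,.149]),"tab@open",proj(s,[.596,.028,.149]))
    cv2.imwrite(f"pics/{n}3.png",s["frame"])
a=cv2.imread("pics/scene3.png")[200:350,260:460];b=cv2.imread("pics/side3.png")[120:320,170:370]
c=np.zeros((400,800,3),np.uint8);c[:300,:400]=cv2.resize(a,(400,300),interpolation=2);c[:,400:]=cv2.resize(b,(400,400),interpolation=2);cv2.imwrite("pics/z3.png",c)
E
```

```text
[0.59244587 0.03048402 0.14553218] [  17.20000654   89.85442934 -163.10934528]
scene tcp [317.62786755 252.45622198] tab@closed [364.11794334 257.53066806] tab@open [315.99979294 253.08876481]
side tcp [287.75881837 218.81726033] tab@closed [266.21788682 251.22623993] tab@open [286.29426979 215.92774812]
```

View pics/z3.png

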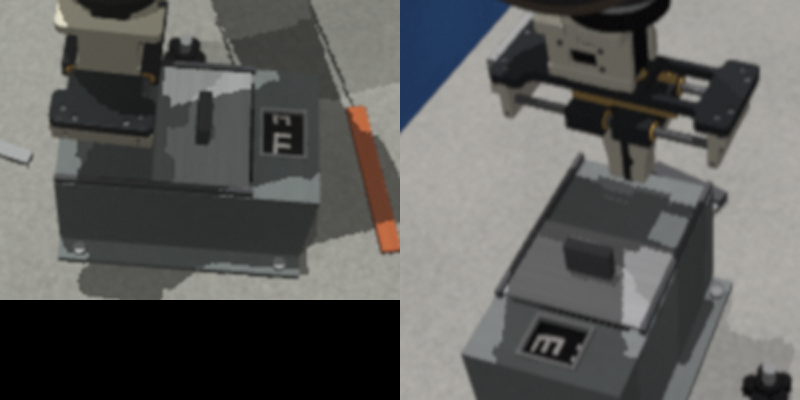

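```bash
python3 - <<'E'
from h import *
s=snapshot("side")
print("start",[proj(s,[.674+d,0,.196]).round(1) for d in(-.055,.055)])
for z in(.145,.155,.165,.175):print(z,proj(s,[.5925,.0305,z]).round(1),proj(s,[.5925,.0400,z]).round(1))
b0=cv2.imread("pics/side0.png")[100:200,150:330];b=s["frame"][180:250,250:330]
c=np.zeros((560,720,3),np.uint8);c[:200,:360]=cv2.resize(b0,None,fx=2,fy=2,interpolation=2);c[200:,:400]=cv2.resize(cv2.convertScaleAbs(b,alpha=1.6),(400,350),interpolation=0)[:360].copy() if 0 else np.vstack([cv2.resize(cv2.convertScaleAbs(b,alpha=1.6),(400,350),interpolation=0),np.zeros((10,400,3),np.uint8)])
cv2.imwrite("pics/z4.png",c)
E
```

```text
start [array([278.6, 182. ]), array([220.8, 168.1])]
0.145 [287.7 219. ] [285.6 222.7]
0.155 [287.4 214.9] [285.2 218.6]
0.165 [287.1 210.6] [284.9 214.4]
0.175 [286.7 206.3] [284.5 210.1]
```

View pics/z4.png

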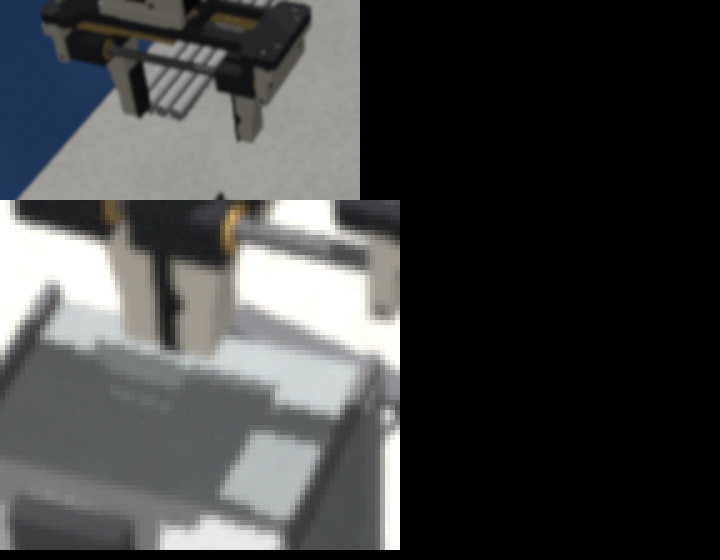

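Pictures so far: 7. The fingertips passed above the tab without touching it, because they show at row 210 in the side view instead of the predicted 219-222. The real tips are therefore about 24 mm higher than the reported TCP. I'll go back over the tab and descend lower, watching the force.

Call:
{"op": "arm_command", "data": {
  "commands": [-10, 0, 0, 0, 0, 0, -27, 0, 0, 0, 0, -28, 0, 0, 0, 0, -28, 0, 0, 0, 0, -27, 0, 0, 0]
}}

```text
clock: 3.6
tool_pos: [0.5942, 0.1424, 0.1595]
orientation: [174.1, 90.0, -6.3]
force: [0.3, -1.1, -0.4]
opening: -0.0
```

Call:
{"op": "arm_command", "data": {
  "commands": [0, 0, 0, 0, 0, 12, 0, 0, 0, 0, 12, 0, 0, 0, 0, 9, 0, 0, 0, 0, 0, 0, 0, 0, 0]
}}

```text
clock: 4.22
tool_pos: [0.594, 0.1422, 0.1247]
orientation: [135.8, 90.0, -44.6]
force: [0.1, -1.3, 0.3]
opening: -0.0001
```

Call:
{"op": "arm_command", "data": {
  "commands": [4, 0, 0, 0, 0, 0, 8, 0, 0, 0, 0, 8, 0, 0, 0, 0, 8, 0, 0, 0]
}}

```text
clock: 4.72
tool_pos: [0.5947, 0.1175, 0.1209]
orientation: [-146.8, 89.9, 32.8]
force: [0.7, 3.1, -2.5]
opening: 0.0003
```

The push on the tab now shows as 3.1 N. I'll continue.

Call:
{"op": "arm_command", "data": {
  "commands": [0, 14, 0, 0, 0, 0, 14, 0, 0, 0, 0, 14, 0, 0, 0, 0, 14, 0, 0, 0, 0, 10, 0, 0, 0]
}}

```text
clock: 5.35
tool_pos: [0.596, 0.0482, 0.1216]
orientation: [-148.1, 89.6, 31.6]
force: [3.0, 3.4, -2.0]
opening: 0.0004
```

Call:
{"op": "arm_command", "data": {
  "commands": [0, 3, 0, 0, 0, 0, 3, 0, 0, 0]
}}

```text
clock: 5.6
tool_pos: [0.5962, 0.0453, 0.1217]
orientation: [-126.7, 89.3, 52.9]
force: [-4.6, 24.5, 1.8]
opening: 0.0004
```

The shutter is at its open stop (24 N). I'll retreat and look at the number and the drum.

Call:
{"op": "arm_command", "data": {
  "commands": [0, -8, 0, 0, 0, -25, 0, 0, 0, 0, -20, -25, 0, 0, 0, 0, -25, 0, 0, 0, 0, -13, 20, 0, 0]
}}

```text
clock: 6.22
tool_pos: [0.5732, 0.1135, 0.1676]
orientation: [-84.6, 89.8, 94.8]
force: [0.1, 0.9, 0.2]
opening: 0.0005
```

```bash
python3 - <<'E'
from h import *
print(get_obs()["tool_pos"],get_obs()["orientation"],get_obs()["force"])
c=np.zeros((480,800,3),np.uint8)
a=snapshot("scene")["frame"][205:325,270:430];b=snapshot("side")["frame"][200:320,190:330];w=snapshot("wrist")["frame"]
c[:300,:400]=cv2.resize(a,(400,300),interpolation=2);c[:343,400:]=cv2.resize(b,(400,343),interpolation=2)
cv2.imwrite("pics/z5.png",c);cv2.imwrite("pics/w5.png",w)
E
```

```text
[0.57323766 0.11352459 0.16757998] [-84.56514598  89.80238267  94.82285342] [0.14844863 0.90400371 0.16781586]
```

View pics/z5.png

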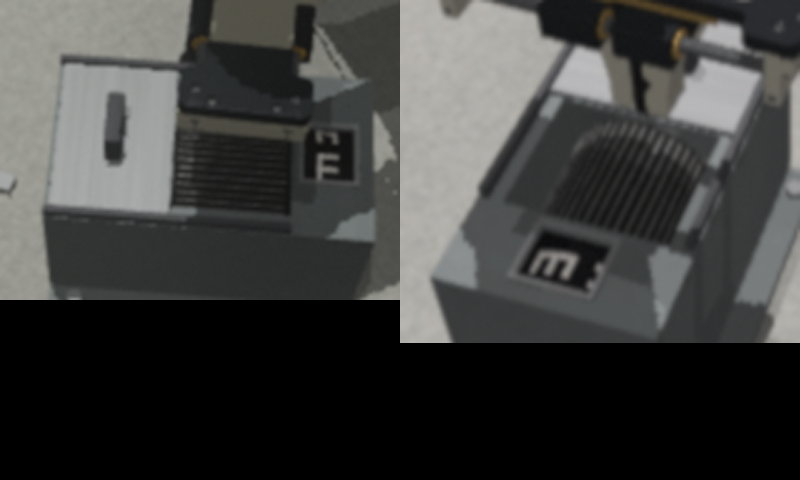

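The shutter is open with the tab at its far side (scene crop 115,128). The window shows a 3 towards +x (side crop 553,264) and the tips of a 4 coming in from -x. I'll triangulate the 3 for a rough drum position.

```bash
python3 - <<'E'
from h import *
s=snapshot("scene");d=snapshot("side")
for n,(a,b),(c,e) in(("3",(327,165),(553,264)),("win",(330,154),(564,263))):
    A=(270+a/2.5,205+b/2.5);B=(190+(c-400)/2.857,200+e/2.857)
    def gap(z):return np.linalg.norm((ray(s,*A,z)-ray(d,*B,z))[:2])
    z=min(np.arange(.07,.15,.001),key=gap);print(n,z,gap(z),ray(s,*A,z),ray(d,*B,z),ray(s,*A,.112),ray(d,*B,.112),ray(s,*A,.13),ray(d,*B,.13))
E
```

```text
3 0.12500000000000006 0.00378177752915325 [0.60126136 0.18065692 0.125     ] [0.60357577 0.1836478  0.125     ] [0.59427552 0.18208028 0.112     ] [0.60934022 0.17563012 0.112     ] [0.60394823 0.18010947 0.13      ] [0.60135867 0.18673152 0.13      ]
win 0.13000000000000006 0.002566827553709611 [0.5948663  0.18187004 0.13      ] [0.59608748 0.18412777 0.13      ] [0.58500529 0.18387735 0.112     ] [0.6039087  0.17294717 0.112     ] [0.5948663  0.18187004 0.13      ] [0.59608748 0.18412777 0.13      ]
```

The drum top is roughly z 0.12, and the 3 is about 7 mm past the middle. That leaves about 64 mm of rim to go. I'll descend into the slot.

Call:
{"op": "arm_command", "data": {
  "commands": [20, 0, -7, 0, 0, 20, 0, 0, 0, 0, 14, 0, 0, 0, 0, 4, 0, 0, 0, 0, 0, 0, 0, 0, 0]
}}

```text
clock: 7.1
tool_pos: [0.5819, 0.1101, 0.1085]
orientation: [-92.2, 89.9, 87.0]
force: [0.0, -0.5, -0.2]
opening: 0.0002
```

Call:
{"op": "arm_command", "data": {
  "commands": [2, 0, 0, 0, 0]
}}

```text
clock: 7.22
tool_pos: [0.5824, 0.1102, 0.1071]
orientation: [-113.8, 89.8, 65.5]
force: [-1.0, 0.3, 0.3]
opening: 0.0004
```

Call:
{"op": "arm_command", "data": {
  "commands": [2, 0, 0, 0, 0]
}}

```text
clock: 7.35
tool_pos: [0.5827, 0.1104, 0.1055]
orientation: [-122.5, 89.8, 56.7]
force: [0.5, -0.1, -0.0]
opening: 0.0004
```

Call:
{"op": "arm_command", "data": {
  "commands": [1.5, 0, 0, 0, 0]
}}

```text
clock: 7.48
tool_pos: [0.5828, 0.1105, 0.1043]
orientation: [-127.4, 89.8, 51.9]
force: [-0.1, -0.5, 0.0]
opening: 0.0004
```

Call:
{"op": "arm_command", "data": {
  "commands": [1, 0, 0, 0, 0]
}}

```text
clock: 7.6
tool_pos: [0.5829, 0.1106, 0.1034]
orientation: [-128.6, 89.8, 50.7]
force: [-0.4, 0.9, -0.3]
opening: 0.0004
```

Call:
{"op": "arm_command", "data": {
  "commands": [1.5, 0, 0, 0, 0]
}}

```text
clock: 7.72
tool_pos: [0.583, 0.1106, 0.1019]
orientation: [-130.4, 89.7, 48.9]
force: [0.3, -1.0, 0.1]
opening: 0.0005
```

Call:
{"op": "arm_command", "data": {
  "commands": [1, 0, 0, 0, 0]
}}

```text
clock: 7.85
tool_pos: [0.5829, 0.1106, 0.1008]
orientation: [-129.4, 89.7, 49.9]
force: [-0.4, -0.4, -0.9]
opening: 0.0004
```

Call:
{"op": "arm_command", "data": {
  "commands": [1.5, 0, 0, 0, 0]
}}

```text
clock: 7.98
tool_pos: [0.583, 0.1106, 0.0993]
orientation: [-130.6, 89.7, 48.7]
force: [-0.0, -0.5, -0.4]
opening: 0.0009
```

Call:
{"op": "arm_command", "data": {
  "commands": [1, 0, 0, 0, 0]
}}

```text
clock: 8.1
tool_pos: [0.5829, 0.1106, 0.0981]
orientation: [-129.4, 89.7, 49.9]
force: [0.6, -0.4, 0.9]
opening: 0.0004
```

Call:
{"op": "arm_command", "data": {
  "commands": [1.5, 0, 0, 0, 0]
}}

```text
clock: 8.22
tool_pos: [0.583, 0.1106, 0.0966]
orientation: [-130.2, 89.7, 49.1]
force: [-0.1, 0.1, 0.5]
opening: 0.0007
```

Call:
{"op": "arm_command", "data": {
  "commands": [0.8, 0, 0, 0, 0]
}}

```text
clock: 8.35
tool_pos: [0.5829, 0.1106, 0.0956]
orientation: [-129.3, 89.8, 50.0]
force: [-0.5, -0.1, 0.2]
opening: 0.0005
```

Call:
{"op": "arm_command", "data": {
  "commands": [1.5, 0, 0, 0, 0]
}}

```text
clock: 8.48
tool_pos: [0.5831, 0.1106, 0.0943]
orientation: [-132.7, 89.7, 46.6]
force: [-0.9, 0.7, 3.9]
opening: 0.0006
```

Call:
{"op": "arm_command", "data": {
  "commands": [0.8, 0, 0, 0, 0]
}}

```text
clock: 8.6
tool_pos: [0.5833, 0.1107, 0.0939]
orientation: [-136.7, 89.7, 42.6]
force: [-1.3, -0.5, 5.2]
opening: 0.0005
```

Contact: 5 N at reported z 0.0939. I'll press to about 11-12 N.

Call:
{"op": "arm_command", "data": {
  "commands": [1, 0, 0, 0, 0]
}}

```text
clock: 8.72
tool_pos: [0.5835, 0.1107, 0.0934]
orientation: [-140.3, 89.7, 39.0]
force: [-2.6, -0.7, 6.9]
opening: 0.0004
```

Call:
{"op": "arm_command", "data": {
  "commands": [1.2, 0, 0, 0, 0]
}}

```text
clock: 8.85
tool_pos: [0.5836, 0.1107, 0.0929]
orientation: [-143.2, 89.7, 36.1]
force: [-3.5, 0.0, 9.3]
opening: 0.0005
```

Call:
{"op": "arm_command", "data": {
  "commands": [1, 0, -4, 0, 0]
}}

```text
clock: 8.98
tool_pos: [0.5863, 0.1106, 0.0925]
orientation: [-132.3, 89.7, 47.0]
force: [-8.8, 2.5, 13.8]
opening: 0.0005
```

Call:
{"op": "arm_command", "data": {
  "commands": [-0.8, 0, -3, 0, 0]
}}

```text
clock: 9.1
tool_pos: [0.5883, 0.1107, 0.094]
orientation: [-116.3, 89.8, 63.1]
force: [-7.2, 2.1, 8.3]
opening: 0.0003
```

Call:
{"op": "arm_command", "data": {
  "commands": [0.3, 0, -4, 0, 0]
}}

```text
clock: 9.22
tool_pos: [0.5911, 0.1108, 0.0941]
orientation: [-89.6, 89.8, 89.7]
force: [-7.4, 1.5, 7.8]
opening: 0.0005
```

Call:
{"op": "arm_command", "data": {
  "commands": [0.7, 0, -4, 0, 0, 0.4, 0, -4, 0, 0]
}}

```text
clock: 9.48
tool_pos: [0.5974, 0.1111, 0.0944]
orientation: [-60.2, 89.7, 119.2]
force: [-5.9, 2.0, 9.3]
opening: 0.0008
```

Call:
{"op": "arm_command", "data": {
  "commands": [0.6, 0, -4, 0, 0, 0.7, 0, -4, 0, 0]
}}

```text
clock: 9.72
tool_pos: [0.6037, 0.1112, 0.0944]
orientation: [-42.8, 89.7, 136.6]
force: [-6.5, 2.2, 8.0]
opening: 0.0003
```

Call:
{"op": "arm_command", "data": {
  "commands": [0.9, 0, -4, 0, 0, 0.7, 0, -4, 0, 0]
}}

```text
clock: 9.98
tool_pos: [0.6102, 0.1113, 0.0939]
orientation: [-31.7, 89.6, 147.7]
force: [-4.9, 0.4, 7.6]
opening: 0.0003
```

Call:
{"op": "arm_command", "data": {
  "commands": [1.5, 0, -4, 0, 0]
}}

```text
clock: 10.1
tool_pos: [0.6135, 0.1113, 0.093]
orientation: [-27.8, 89.5, 151.7]
force: [-5.0, 1.5, 8.5]
opening: 0.0008
```

Call:
{"op": "arm_command", "data": {
  "commands": [1.8, 0, -4, 0, 0]
}}

```text
clock: 10.22
tool_pos: [0.6176, 0.1114, 0.0924]
orientation: [-29.8, 89.5, 149.6]
force: [-2.6, 0.6, 13.4]
opening: 0.0008
```

Call:
{"op": "arm_command", "data": {
  "commands": [1, 0, -4, 0, 0]
}}

```text
clock: 10.35
tool_pos: [0.6217, 0.1115, 0.0926]
orientation: [-33.9, 89.6, 145.5]
force: [-3.4, 0.3, 8.3]
opening: 0.0007
```

Stroke done (about 36 mm). I'll lift straight up, go back to the -x side and look.

Call:
{"op": "arm_command", "data": {
  "commands": [-10, 0, 0, 0, 0, -10, 0, 0, 0, 0, 0, 0, 18, 0, 0, 0, 0, 18, 0, 0, 0, 0, 4, 0, 0]
}}

```text
clock: 10.98
tool_pos: [0.5814, 0.1119, 0.1148]
orientation: [-41.3, 89.6, 138.1]
force: [0.0, -0.5, 0.2]
opening: 0.0005
```

```bash
python3 - <<'E'
from h import *
print(get_obs()["tool_pos"],get_obs()["orientation"],get_obs()["force"])
c=np.zeros((480,800,3),np.uint8)
a=snapshot("scene")["frame"][245:295,375:425];b=snapshot("side")["frame"][260:320,210:270]
c[:400,:400]=cv2.resize(a,(400,400),interpolation=2);c[:400,400:]=cv2.resize(b,(400,400),interpolation=2)
cv2.imwrite("pics/z6.png",c)
E
```

```text
[0.58140862 0.11188835 0.11478311] [-41.31501809  89.58190634 138.11282697] [ 0.0315966  -0.49827176  0.16357461]
```

View pics/z6.png

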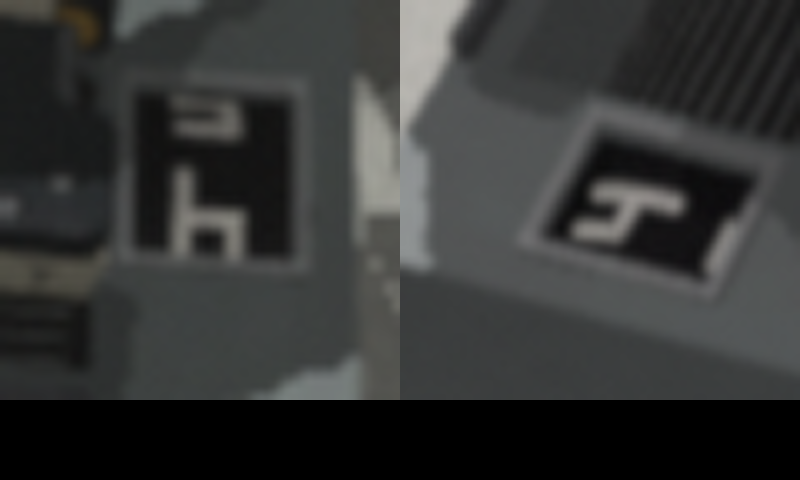

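Picture 9: the 4 now stands where the 3 was (about 6 mm past the middle), and the 5 is entering from -x. The drum turned with no slip. About 29 mm is left, so one more stroke.

Call:
{"op": "arm_command", "data": {
  "commands": [10, 0, 0, 0, 0, 6, 0, 0, 0, 0, 2, 0, -1, 0, 0, 0, 0, 0, 0, 0]
}}

```text
clock: 11.58
tool_pos: [0.584, 0.112, 0.0947]
orientation: [-32.5, 89.6, 146.9]
force: [-2.4, 0.0, 3.2]
opening: 0.0008
```

Call:
{"op": "arm_command", "data": {
  "commands": [1.5, 0, 0, 0, 0]
}}

```text
clock: 11.7
tool_pos: [0.5842, 0.112, 0.0936]
orientation: [-33.8, 89.6, 145.6]
force: [-2.4, 0.6, 7.1]
opening: 0.0004
```

Call:
{"op": "arm_command", "data": {
  "commands": [0.6, 0, -4, 0, 0]
}}

```text
clock: 11.82
tool_pos: [0.5871, 0.1119, 0.0934]
orientation: [-27.2, 89.5, 152.3]
force: [-8.2, 1.5, 9.2]
opening: 0.0002
```

Call:
{"op": "arm_command", "data": {
  "commands": [0.2, 0, -4, 0, 0]
}}

```text
clock: 11.95
tool_pos: [0.5904, 0.112, 0.094]
orientation: [-25.7, 89.5, 153.7]
force: [-7.5, 1.9, 10.2]
opening: 0.0005
```

Call:
{"op": "arm_command", "data": {
  "commands": [0.4, 0, -4, 0, 0, 0.5, 0, -4, 0, 0]
}}

```text
clock: 12.2
tool_pos: [0.597, 0.1123, 0.0946]
orientation: [-24.0, 89.4, 155.4]
force: [-6.3, 2.4, 8.4]
opening: 0.0005
```

Call:
{"op": "arm_command", "data": {
  "commands": [0.7, 0, -4, 0, 0, 0.7, 0, -4, 0, 0]
}}

```text
clock: 12.45
tool_pos: [0.6036, 0.1125, 0.0945]
orientation: [-22.1, 89.3, 157.3]
force: [-6.2, 1.4, 8.3]
opening: 0.0007
```

Call:
{"op": "arm_command", "data": {
  "commands": [1, 0, -4, 0, 0, 0.9, 0, -4, 0, 0]
}}

```text
clock: 12.7
tool_pos: [0.6105, 0.1124, 0.094]
orientation: [-19.2, 89.2, 160.3]
force: [-5.2, 0.7, 5.7]
opening: 0.0005
```

Call:
{"op": "arm_command", "data": {
  "commands": [1.2, 0, -3.5, 0, 0]
}}

```text
clock: 12.82
tool_pos: [0.6135, 0.1123, 0.0934]
orientation: [-18.0, 89.2, 161.5]
force: [-4.5, 0.4, 7.1]
opening: 0.0004
```

Call:
{"op": "arm_command", "data": {
  "commands": [-10, 0, 0, 0, 0, -11, 0, 0, 0, 0, 0, 0, 16, 0, 0, 0, 0, 16, 0, 0, 0, 0, 0, 0, 0]
}}

```text
clock: 13.45
tool_pos: [0.5798, 0.1124, 0.1166]
orientation: [-23.0, 89.2, 156.5]
force: [0.2, -0.2, 0.2]
opening: 0.0009
```

```bash
python3 - <<'E'
from h import *
print(get_obs()["tool_pos"],get_obs()["force"])
c=np.zeros((480,800,3),np.uint8)
a=snapshot("scene")["frame"][245:295,375:425];b=snapshot("side")["frame"][260:320,210:270]
c[:400,:400]=cv2.resize(a,(400,400),interpolation=2);c[:400,400:]=cv2.resize(b,(400,400),interpolation=2)
cv2.imwrite("pics/z7.png",c)
E
```

```text
[0.57977523 0.11241582 0.11663993] [ 0.17315596 -0.19720199  0.19068765]
```

View pics/z7.png

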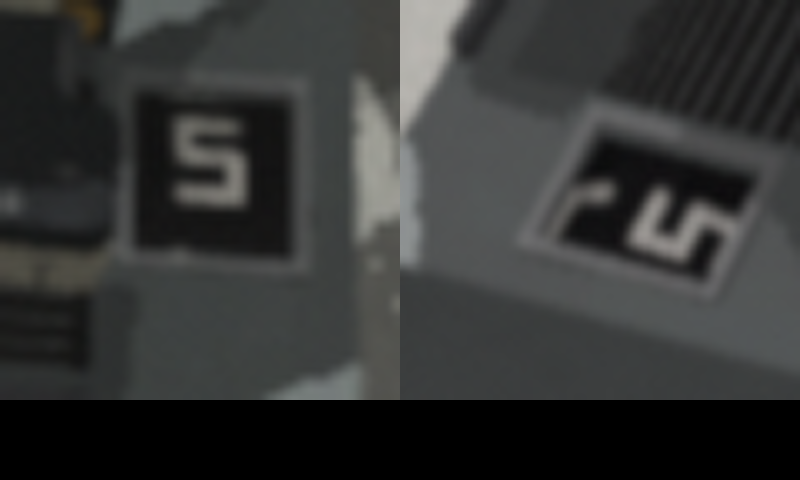

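Picture 10: the 5 stands whole in the window, scene crop centre (209,162), side crop (683,225).

```bash
python3 - <<'E'
from h import *
s=snapshot("scene");d=snapshot("side")
A=(375+209/8,245+162/8);B=(210+283/6.667,260+225/6.667)
for z in(.112,.116,.12,.124):print(z,ray(s,*A,z).round(4),ray(d,*B,z).round(4))
# window ring centre from the same crops
print(ray(s,375+215/8,245+175/8,.13).round(4),ray(d,210+(650-400)/6.667,260+200/6.667,.13).round(4))
# fit: 5 seen at rim angle t on drum top zt, axle x=.595,y=.182
from scipy.optimize import least_squares
def r(q):
    p=[.5955+.045*np.sin(q[0]),q[2],q[1]-.045*(1-np.cos(q[0]))];return np.r_[proj(s,p)-A,proj(d,p)-B]
f=least_squares(r,[0,.118,.182]);print(f.x,f.fun, "rim mm",f.x[0]*45)
E
```

```text
0.112 [0.5824 0.1822 0.112 ] [0.595  0.1732 0.112 ]
0.116 [0.5846 0.1818 0.116 ] [0.5933 0.1757 0.116 ]
0.12 [0.5868 0.1813 0.12  ] [0.5916 0.1782 0.12  ]
0.124 [0.589  0.1809 0.124 ] [0.5899 0.1807 0.124 ]
[0.5954 0.1817 0.13  ] [0.5977 0.1806 0.13  ]
[-0.13246251  0.12509296  0.18095482] [ 0.08476426  0.08441265  0.08473958 -0.05738591] rim mm -5.960813140015428
```

The fit has the 5 about 6 mm of rim short of the middle (drum top about z 0.125). One short stroke of about 6 mm, landing near the top.

Call:
{"op": "arm_command", "data": {
  "commands": [0, 0, -14, 0, 0, 9, 0, 0, 0, 0, 6, 0, 0, 0, 0, 1.5, 0, 0, 0, 0, 0, 0, 0, 0, 0]
}}

```text
clock: 14.28
tool_pos: [0.5963, 0.1121, 0.0968]
orientation: [-15.0, 89.2, 164.4]
force: [-0.4, 0.0, 0.5]
opening: 0.0005
```

Call:
{"op": "arm_command", "data": {
  "commands": [1, 0, 0, 0, 0]
}}

```text
clock: 14.4
tool_pos: [0.5963, 0.1122, 0.0959]
orientation: [-15.5, 89.2, 163.9]
force: [0.4, 0.8, 0.3]
opening: 0.0006
```

Call:
{"op": "arm_command", "data": {
  "commands": [1.3, 0, 0, 0, 0]
}}

```text
clock: 14.52
tool_pos: [0.5964, 0.1122, 0.0951]
orientation: [-16.3, 89.2, 163.1]
force: [-1.3, 0.3, 5.1]
opening: 0.0008
```

Call:
{"op": "arm_command", "data": {
  "commands": [1, 0, 0, 0, 0]
}}

```text
clock: 14.65
tool_pos: [0.5965, 0.1122, 0.0949]
orientation: [-17.0, 89.2, 162.4]
force: [-2.2, -0.5, 6.4]
opening: 0.0003
```

Call:
{"op": "arm_command", "data": {
  "commands": [1.2, 0, -1, 0, 0]
}}

```text
clock: 14.78
tool_pos: [0.5967, 0.1121, 0.0944]
orientation: [-16.0, 89.2, 163.4]
force: [-6.2, 0.4, 9.4]
opening: 0.0006
```

Call:
{"op": "arm_command", "data": {
  "commands": [0.8, 0, -4, 0, 0]
}}

```text
clock: 14.9
tool_pos: [0.5999, 0.1122, 0.0945]
orientation: [-16.2, 89.1, 163.3]
force: [-6.2, 1.8, 9.1]
opening: 0.0004
```

Call:
{"op": "arm_command", "data": {
  "commands": [0.8, 0, -3.5, 0, 0]
}}

```text
clock: 15.02
tool_pos: [0.6026, 0.1123, 0.0945]
orientation: [-15.8, 89.1, 163.6]
force: [-6.0, 0.9, 8.4]
opening: 0.0001
```

Call:
{"op": "arm_command", "data": {
  "commands": [-8, 0, 0, 0, 0, -16, 0, 0, 0, 0, 0, 0, 12, 0, 0, 0, 0, 12, 0, 0, 0, 0, 0, 0, 0]
}}

```text
clock: 15.65
tool_pos: [0.5772, 0.1126, 0.1209]
orientation: [-21.1, 89.2, 158.4]
force: [0.5, -0.6, -0.2]
opening: 0.0008
```

```bash
python3 - <<'E'
from h import *
print(get_obs()["tool_pos"],get_obs()["orientation"])
c=np.zeros((480,800,3),np.uint8)
a=snapshot("scene")["frame"][245:295,375:425];b=snapshot("side")["frame"][260:320,210:270]
c[:400,:400]=cv2.resize(a,(400,400),interpolation=2);c[:400,400:]=cv2.resize(b,(400,400),interpolation=2)
cv2.imwrite("pics/z8.png",c)
E
```

```text
[0.57716114 0.11256276 0.12091424] [-21.07530559  89.15536743 158.40350961]
```

View pics/z8.png

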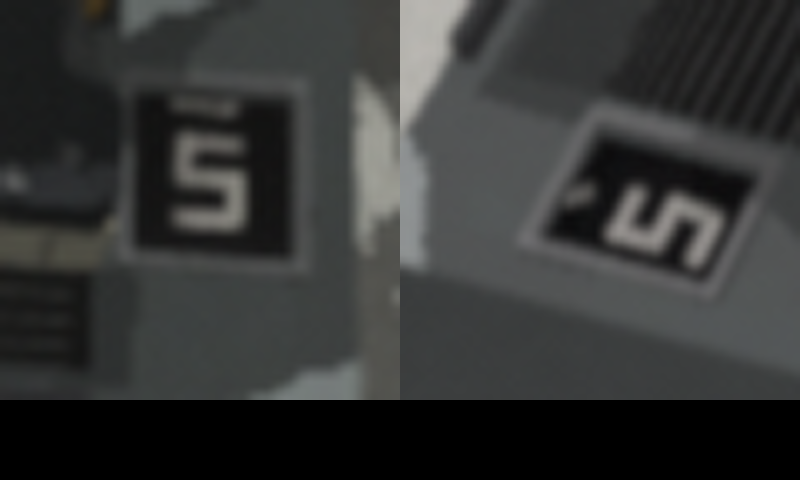

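Picture 11: the 5 has moved about 6-7 mm to scene crop (208,183), side crop (665,227), so it is centred. I'll run the numerical check and go over the tab to its -y side.

```bash
python3 - <<'E'
from h import *
from scipy.optimize import least_squares
s=snapshot("scene");d=snapshot("side")
A=(375+208/8,245+183.5/8);B=(210+265/6.667,260+227/6.667)
def r(q):
    p=[.5955+.045*np.sin(q[0]),q[2],q[1]-.045*(1-np.cos(q[0]))];return np.r_[proj(s,p)-A,proj(d,p)-B]
f=least_squares(r,[0,.118,.182]);print(f.x,f.fun,"rim mm",f.x[0]*45)
E
```

```text
[-0.0321492   0.12257561  0.18138237] [ 0.18970232  0.18774411  0.18987808 -0.12817745] rim mm -1.4467139275410588
```

Call:
{"op": "arm_command", "data": {
  "commands": [-25, 0, 0, 0, 0, -22, 0, 0, 0, 0, 0, 30, -8, 0, 0, 0, 40, -8, 0, 0, 0, 40, 0, 0, 0]
}}

```text
clock: 16.48
tool_pos: [0.5959, 0.0019, 0.1668]
orientation: [-13.7, 89.1, 166.0]
force: [0.4, 0.3, -0.8]
opening: 0.0001
```

Call:
{"op": "arm_command", "data": {
  "commands": [0, 5, 0, 0, 0, 0, 0, 0, 0, 0]
}}

```text
clock: 16.73
tool_pos: [0.596, -0.0056, 0.1661]
orientation: [-11.4, 89.1, 168.1]
force: [-0.4, 1.1, -0.4]
opening: 0.0003
```

The 5 is 1.4 mm from the middle (±7 allowed). I'll descend behind the tab.

Call:
{"op": "arm_command", "data": {
  "commands": [20, 0, 0, 0, 0, 15, 0, 0, 0, 0, 7, 0, 0, 0, 0, 0, 0, 0, 0, 0]
}}

```text
clock: 17.23
tool_pos: [0.5961, -0.003, 0.1227]
orientation: [-11.5, 89.1, 168.1]
force: [-0.0, 0.6, 0.1]
opening: 0.0005
```

Call:
{"op": "arm_command", "data": {
  "commands": [0, -8, 0, 0, 0, 0, -10, 0, 0, 0]
}}

```text
clock: 17.48
tool_pos: [0.5964, 0.0155, 0.1235]
orientation: [-9.9, 89.1, 169.7]
force: [-0.0, -3.8, -1.7]
opening: 0.0004
```

Call:
{"op": "arm_command", "data": {
  "commands": [0, -14, 0, 0, 0, 0, -15, 0, 0, 0, 0, -15, 0, 0, 0, 0, -15, 0, 0, 0, 0, -14, 0, 0, 0]
}}

```text
clock: 18.1
tool_pos: [0.5941, 0.0924, 0.1233]
orientation: [-0.4, 88.8, 179.2]
force: [-3.2, -3.9, 0.7]
opening: 0.0003
```

Call:
{"op": "arm_command", "data": {
  "commands": [0, -4, 0, 0, 0]
}}

```text
clock: 18.23
tool_pos: [0.594, 0.096, 0.1234]
orientation: [6.6, 88.8, -173.6]
force: [2.2, -21.3, -2.3]
opening: 0.0003
```

Call:
{"op": "arm_command", "data": {
  "commands": [0, -3, 0, 0, 0]
}}

```text
clock: 18.35
tool_pos: [0.594, 0.096, 0.1235]
orientation: [20.1, 88.7, -160.1]
force: [3.7, -24.4, -2.2]
opening: 0.0005
```

Firm stop. I'll back off, raise, and take a last look.

Call:
{"op": "arm_command", "data": {
  "commands": [0, 12, 0, 0, 0, 0, 12, 0, 0, 0, -25, 0, 0, 0, 0, -30, 0, 0, 0, 0, -20, 20, 0, 0, 0]
}}

```text
clock: 18.98
tool_pos: [0.5984, 0.054, 0.2005]
orientation: [10.8, 89.0, -169.4]
force: [0.3, -1.0, 0.2]
opening: 0.0
```

Call:
{"op": "arm_command", "data": {
  "commands": [-10, 20, 0, 0, 0, 0, 0, 0, 0, 0]
}}

```text
clock: 19.23
tool_pos: [0.6002, 0.0328, 0.213]
orientation: [2.6, 89.4, -177.7]
force: [0.7, 0.3, -1.0]
opening: 0.0004
```

```bash
python3 - <<'E'
from h import *
print(get_obs()["tool_pos"],get_obs()["force"])
sc=snapshot("scene");c=np.zeros((480,800,3),np.uint8)
a=sc["frame"][205:325,270:430];b=snapshot("side")["frame"][200:320,190:330]
c[:300,:400]=cv2.resize(a,(400,300),interpolation=2);c[:343,400:]=cv2.resize(b,(400,343),interpolation=2)
p=proj(sc,[.595,.1135,.164]);print("closed tab top, crop px",(p-[270,205])*2.5)
cv2.imwrite("pics/z9.png",c)
E
```

```text
[0.60018535 0.03275956 0.21300327] [ 0.65864018  0.28662455 -1.03825971]
closed tab top, crop px [237.62115962 120.93791311]
```

View pics/z9.png

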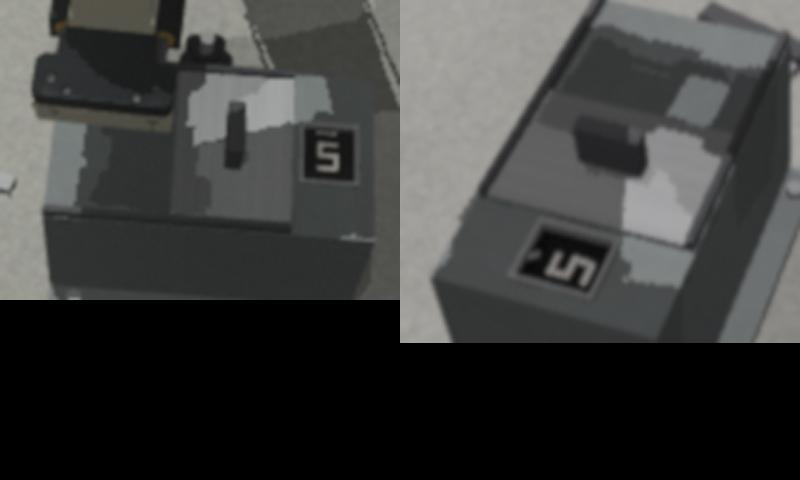

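The shutter is back against its closed stop: tab at scene crop (235,130), predicted about (237,121) for the tab's top. The 5 is centred and the tool is clear. Handing in.

```bash
python3 -c "
from plant import *
print(close_job())"
```

```text
the job is handed in; nothing more can be done
None
```

I set the infeed unit to 5 and handed the job in at about 19 s of the 69 s; the hand-in gives no verdict. I slid the shutter to its open stop, rolled the drum from the 3 to the 5 in three drags, and slid the shutter back to its closed stop.

**Last checks**
- **The 5:** the two-camera fit put it about 1.4 mm of rim from mid-window, where about 7 mm is allowed. It looked unchanged after the shutter was closed.
- **Shutter:** it met a firm stop at both ends, at about 24 N each way. The tab's measured travel came to about 82 mm using the nominal finger width. The picture shows it back where it started or slightly further closed.
- **Drum force:** readings were mostly 8–14 N. One reached about 16.5 N, under the 18 N limit, but force is only reported at the end of each call.
- **At hand-in:** the tool stood clear, touching nothing.
- **Bar, knob and square:** the arm never went near them. I did not measure their positions at the end, and the last picture shows only the knob and part of the square.

**What disagreed**
- **Fingertip height:** the tips sit about 24–29 mm above the reported TCP. Because of this, the first push passed over the tab without touching it. I redid it lower.

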